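# Fit a one-piece bush round the bend of an anti-roll bar

### The job

Pick up the loose white bush, thread it over the free end of the red anti-roll bar (the arm on the side without a fitted bush) and work it along the arm and round the bend until it sits flush against the steel collar on the straight middle of the bar, flat side down like the bush already fitted at the other end. It slides under light finger pressure: turn it with the bend, ease it when it binds and never force it. Let go of it there and do not disturb the other things on the bench.

Things in the scene. Friction and masses are not known exactly. Their poses are not given: they have to be found in the camera images.
- bush: Loose one-piece white plastic bush, about 50 g, flat base down on the bench at the left or right. 40 mm wide over two flat parallel sides (its y), 40 mm high with a round top (z), 30 mm long (x), same both ways round. A round 20.4 mm bore runs right through along x, centre 20 mm above the base. Origin: centre of the base. Grip it over the flat sides.
- bush_bore (a point): Centre of the bush's bore, 20 mm above its base, midway along its length; axes as the bush.
- stand: Stand fixed to the bench, holding an 18 mm round red bar in two blue clamps: a straight middle with a bend and an arm at each end. Origin: on the bench, below the point where the straight middle ends and the near bend begins; z up, y along the straight middle away from the near bend. The middle is level, its axis 110 mm above the bench. The bar holds firm against careful handling.
- free_end (a point): Point fixed to the stand: free end of the near arm of a true, level bar, stand frame (-0.149, -0.109, 0.110); a ball nose reaches 9 mm beyond. The real bar was clamped by eye, turned about its middle up to 0.1 rad either way, which lifts or drops each point by that angle x its stand x (15 mm at the end), and hand bent, see bend_mid. Neither is measured: find them by touch or eye.
- leg_mid (a point): Point fixed to the stand on the axis of the near arm of a true, level bar, stand frame (-0.105, -0.097, 0.110). The arm is straight, 85 mm, from the free end to where the bend starts, at (-0.0667, -0.0869) on a true bar.
- bend_mid (a point): Point fixed to the stand on the axis halfway round the near bend of a true, level bar, 110 mm up. The bend has a 90 mm axis radius about stand frame point (-0.090, 0), starts from the straight middle at (0, 0) and turns 75 degrees, in truth up to 6 degrees more or less, which turns the arm with it about that point. Nothing stands under arm and bend.
- collar_face (a point): Centre of the near face of the steel collar (30 mm diameter, 10 mm thick, fixed on the bar), on the bar's axis, stand frame (0, 0.058, 0.110); axes as the stand. When flush, the bush's bore centre is 15 mm before it in -y; let go, the bush hangs 1 mm low. The first clamp, 46 mm wide, 136 mm high, begins at y = 0.122. A fitted bush sits at y = 0.397.
- tin: Low round tin of grease, 68 mm diameter, 38 mm high, on the bench; origin at the centre of its base. Leave alone.
- file: Flat file with orange handle, 330 mm long, lying on the bench; origin near its middle, under it. Leave alone.
- spanner: Steel spanner, 200 mm long, lying on the bench; origin at its middle. Leave alone.
- trough: Black moulded composite trough, 360 mm long, 170 mm wide, 90 mm high, lying on the bench; origin under its middle. Leave alone.
Not all that is in view belongs to the job. Of the things that look like the bush, the smallest one is meant.

How it is judged (in metres and radians):
On the way, in this order (a step that is already met when the one before it is completed fails the run):
1. the bush is threaded on the near arm (distance between bush_bore and leg_mid below 0.02 m), for 0.05 s.
2. the bush is on the bend (distance between bush_bore and bend_mid below 0.02 m), for 0.05 s.
At the end, for the whole second after the job is handed in: The bush is on the straight middle of the bar, flush against the collar (gap under 2.5 mm), flat side down (within 11 degrees), let go and at rest (y of bush_bore in the frame of collar_face between -0.0175 and -0.012 m and x of bush_bore in the frame of collar_face between -0.005 and 0.005 m and z of bush_bore in the frame of collar_face between -0.006 and 0.004 m and angle between bush's own z axis and vertical below 0.2 rad and linear speed of bush below 0.01 m/s); the robot touches nothing.
It fails at once if the bush is forced on the bar or stand (more than 15 N between them) (contact force between bush and stand above 15 N).
It fails at once if the tin, file, spanner or trough is disturbed (moved more than 15 mm) (distance of any of tin, file, spanner, trough from where it was at the start of the episode above 0.015 m).
It also fails if it takes over 72 s, if anything falls off the work surface, if the arm or the gripper's body presses on something with over 40 N, if the wrist force passes 120 N, or if a joint passes its speed limit or range.

### The arm

A 6-joint arm with a two-finger parallel gripper is mounted at the origin on the work surface. World frame = base frame: x ahead of the robot, y to its left, z up, the work surface at z = 0. Lengths are in mm, angles in degrees, forces in N, time in s.
With the tool pointing down it reaches from about 350 to 850 mm from the base axis. Payload 8.1 kg.
Tool frame: the origin (TCP) lies between the finger pads; the fingertips stand 22 mm ahead of it and the grasp point (between the pads) lies 3 mm ahead of it; z points along the fingers, y is the line along which they close (so a half turn about z gives the same grasp; the last joint's range is limited). The gripper opens to 85 mm and grips with 20 to 120 N. Pads are 22 mm wide; open, the fingers measure 114 mm over their backs; the gripper's body (76 mm by 85 mm) begins 54 mm behind the grasp point. The pads swing forward as they close: fully open they stand 13 mm farther back than shut.
Start: joints at [-79.607, 7.471, 85.268, -0, 87.261, -4.893], TCP at [158.208, -578.771, 253.292] pointing down, gripper open.
Joint ranges: [-169.43, 169.43], [-51.17, 129.36], [1.28, 143.12], [-76.62, 256.62], [0, 156.53], [-152.29, 152.29]. Speed limits (degrees/s): [136.94, 136.94, 159.86, 180, 180, 180].

### API

Orientations are given as [roll, pitch, yaw] about the fixed x, y, z axes, in that order (R = Rz(yaw) Ry(pitch) Rx(roll)).
In Python, from bench import r, vision gives the robot as it stands.
- The arm moves only by the tool step_arm, never from a script. Its argument "targets" is a list that holds one entry, the list of rows, each a list of 6 numbers: the shift along the world's x, y, z in mm, then the turn, a rotation vector about the world's x, y, z in rad. In form: [[[x, y, z, rx, ry, rz], ...]]. A call has 1 to 12 rows; each row is the pose to reach, as a shift and turn from the pose commanded when the call began; what a row does not reach only later rows make up. A row lasts 1/12 s, in which the tool goes at most 41.7 mm and 7.16 degrees, less where a joint would pass 70% of its speed; a pose out of reach is approached as far as the arm can. A call with a gripper value outside its range is refused whole. "fingers" is the gripper's target within -1 to 1 (shut at 1, half-way at 0, fully open at -1), set as the call begins (left out, the last holds). The fingers move at their own pace and stop on an object; "newtons" is the grip in N (left out, the last holds). Time passes only in rows, so rows that repeat a pose let the fingers close. It gives the time, the measured TCP pose, the force, the opening and the grip force at its end, in the units of the state.
- r.sense(): the state, without advancing time (a new reading comes with each control period).
- vision.snapshot(name): name is "side" or "top" or "wrist"; returns a dict with "img" (384x512x3 uint8, blue, green, red), "mtx" (3x3 intrinsics, pixels), "D" ([k1, k2, p1, p2, k3] as OpenCV has them; the pictures are not rectified), "eye" and "attitude" of the camera in the world. Camera axes: x right, y up, looking along -z (the intrinsics and any distortion apply to the point x, -y, -z); pixel columns grow to the right and rows downward; lengths in mm; the calibration is good to about 2 mm. A picture is of the moment at which its call begins. There is no depth.
- r.hand_in(): hands the job in; it is judged then, once.
The state is a dict: "time": time; "joint_pos": joint angles; "qd": joint speeds; "joint_efforts": joint torques, N m; "tool_pos": TCP position; "tcp_rot": TCP orientation; "ft_force": force on the tool from outside, world axes, zero at the start; "wrist_torque": the same for the moment, N m; "finger_gap": finger opening in mm; "grip_force": force on a finger pad.
Only numpy, scipy, OpenCV 4.12 (cv2) and the standard library are available. Lean on these libraries where they do the work, as an engineer would, in place of code of your own. Each camera call takes 0.05 s, during which the arm holds its last target. There are 200 camera calls.

## Working session

There is one attempt and no reset: what is moved stays moved. The work goes in short steps, Python scripts to look and compute and a tool call to move; the robot and the scene stay as the last step left them, time stands still between calls to the robot, and variables do not carry over. Pictures are saved under pics/ and viewed, at most 12 in all, crops included, and the job is handed in when it is done.

Besides the shell and the picture viewer there is one more tool, called after ">>>" by a JSON object that holds its "fn" and its "kwargs", one argument or row to a line. step_arm: Moves the arm, as the interface text tells. Its arguments: {"type":"object","properties":{"targets":{"type":"array"},"fingers":{"type":"number"},"newtons":{"type":"number"}},"required":["targets"]}

```bash
mkdir -p pics; ls
python3 - <<'E'
from bench import r, vision
import cv2,numpy as np,pickle
d={}
for n in ["side","top","wrist"]:
    s=vision.snapshot(n); d[n]=s; cv2.imwrite(f"pics/{n}0.png",s["img"])
    print(n,s["mtx"],s["D"],s["eye"],s["attitude"])
pickle.dump(d,open("s0.pkl","wb"))
a=cv2.resize(d["top"]["img"],(800,600),interpolation=cv2.INTER_CUBIC);cv2.imwrite("pics/top0b.png",a)
a=cv2.resize(d["side"]["img"],(800,600),interpolation=cv2.INTER_CUBIC);cv2.imwrite("pics/side0b.png",a)
print(r.sense())
E
```

```text
pics
side [[491.5937954    0.         260.24649461]
 [  0.         491.5937954  187.22238039]
 [  0.           0.           1.        ]] [0.05676091 0.         0.         0.         0.        ] [-233.54762738  672.86388429 1097.22444385] [  48.32699245   -0.77995068 -139.20453524]
top [[392.69876166   0.         255.9035707 ]
 [  0.         392.69876166 188.95218247]
 [  0.           0.           1.        ]] [-0.08770074  0.          0.          0.          0.        ] [ 268.765669   -178.03399551 1325.22294572] [ 1.12011669e+01  4.22561706e-02 -9.09527991e+01]
wrist [[312.25665321   0.         258.45872862]
 [  0.         312.25665321 185.09707236]
 [  0.           0.           1.        ]] [-0.00113877  0.          0.          0.          0.        ] [ 233.57897363 -558.28606784  372.55052895] [-17.89921457   0.11136737 -74.73000295]
{'time': 0.15, 'joint_pos': array([-7.96093516e+01,  7.50514045e+00,  8.53162213e+01,  6.24413260e-04,
        8.72624935e+01, -4.89282614e+00]), 'qd': array([ 0.02786563, -0.20076487, -0.12841918,  0.10318854, -0.06496813,
       -0.02796074]), 'joint_efforts': array([ 1.14381404e-03, -5.70063365e+01, -5.01157165e+01, -2.56383237e-04,
        9.64456267e-03,  6.13556949e-05]), 'tool_pos': array([ 158.11125479, -578.37352488,  252.4734693 ]), 'tcp_rot': array([-1.79916503e+02, -7.77358433e-03,  1.52834386e+01]), 'ft_force': array([ 0.26113513, -1.0474346 ,  1.10202512]), 'wrist_torque': array([ 0.05982151,  0.0003537 , -0.02001871]), 'grip_force': 0.0, 'finger_gap': 85.5730558179353}
```

View pics/top0b.png

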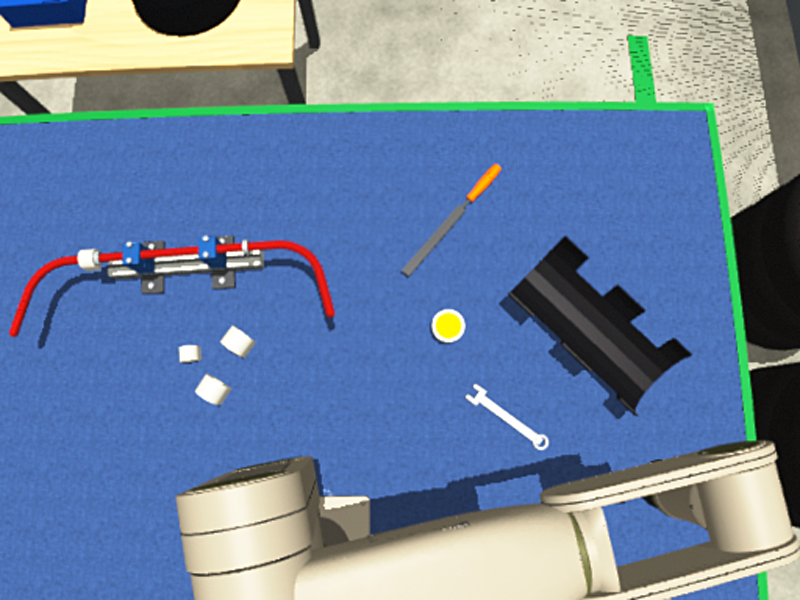

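View pics/side0b.png

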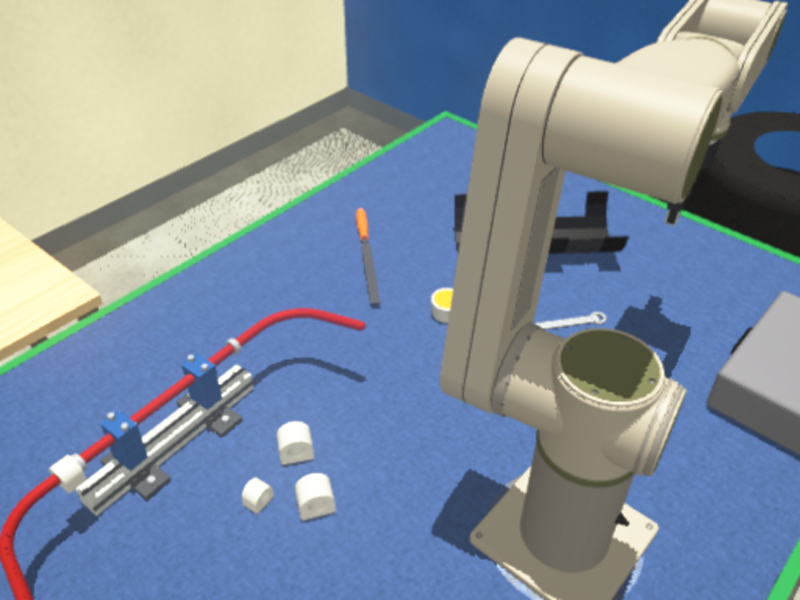

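Top: bush (smallest) at about (189,354), collar (245,247), near arm end (330,315), fitted bush (88,259). Side: bush at (257,495), collar (234,344), arm end (362,325) (all in 800-px scale).

```bash
cat > h.py <<'E'
import numpy as np,cv2,pickle
from scipy.spatial.transform import Rotation as R
from scipy.optimize import least_squares
def cam(s):
    Rc=R.from_euler('xyz',s["attitude"],degrees=True).as_matrix()@np.diag([1,-1,-1.])
    return Rc,np.array(s["eye"],float)
def ray(s,uv):
    p=cv2.undistortPoints(np.array([[uv]],float),s["mtx"],np.array(s["D"]))[0,0]
    Rc,e=cam(s); d=Rc@np.array([p[0],p[1],1]); return e,d/np.linalg.norm(d)
def proj(s,P):
    Rc,e=cam(s); rv=cv2.Rodrigues(Rc.T)[0]
    return cv2.projectPoints(np.array(P,float).reshape(-1,3),rv,-Rc.T@e,s["mtx"],np.array(s["D"]))[0][:,0]
def tri(obs):
    A=np.zeros((3,3));b=np.zeros(3)
    for s,uv in obs:
        e,d=ray(s,uv);M=np.eye(3)-np.outer(d,d);A+=M;b+=M@e
    X=np.linalg.solve(A,b); return X
def onplane(s,uv,z):
    e,d=ray(s,uv); return e+d*(z-e[2])/d[2]
E
python3 - <<'E'
from h import *
d=pickle.load(open("s0.pkl","rb"));k=.64
for n,a,b in [("bush",(189,354),(257,495)),("collar",(245,247),(234,344)),("end",(331,317),(363,325)),("fit",(88,259),(69,472))]:
    A=np.array(a)*k;B=np.array(b)*k
    X=tri([(d["top"],A),(d["side"],B)]);print(n,X.round(1),onplane(d["top"],A,110).round(),onplane(d["top"],A,25).round())
E
```

```text
bush [407.5 277.4  14.3] [396. 243. 110.] [405. 273.  25.]
collar [615.7 136.2 114.8] [616. 137. 110.] [641. 159.  25.]
end [466.9 -42.5 127.3] [467. -42. 110.] [481. -33.  25.]
fit [596.8 470.  109.6] [598. 471. 110.] [621. 516.  25.]
```

>>> {"fn": "step_arm", "kwargs": {
  "targets": [
    [[30,50,10,0,0,0],[60,96,20,0,0,-0.05],[90,144,30,0,0,-0.1],[120,192,40,0,0,-0.15],[150,240,50,0,0,-0.2],[180,288,60,0,0,-0.26],[205,330,70,0,0,-0.26],[230,370,78,0,0,-0.26],[255,410,78,0,0,-0.26],[280,450,78,0,0,-0.26],[302,485,78,0,0,-0.26],[322,518,78,0,0,-0.26]]
  ]
}}

```text
time: 1.15
tool_pos: [419.9, -157.2, 326.0]
tcp_rot: [180.0, -0.0, 0.4]
ft_force: [0.3, -0.8, -0.6]
finger_gap: 85.7
grip_force: 0.0
```

>>> {"fn": "step_arm", "kwargs": {
  "targets": [
    [[0,0,0,0,0,0],[0,0,0,0,0,0]]
  ]
}}

```text
time: 1.32
tool_pos: [420.1, -156.9, 325.5]
tcp_rot: [-180.0, 0.0, 0.7]
ft_force: [-1.1, -0.3, -0.2]
finger_gap: 85.1
grip_force: 0.0
```

Run:
```python
from bench import r, vision
import cv2,pickle
s=vision.snapshot("wrist");pickle.dump(s,open("w1.pkl","wb"));print(r.sense()["tool_pos"],s["eye"],s["attitude"])
```

```text
[ 419.46940595 -158.35785851  325.28524447] [ 498.36756112 -156.55281525  445.6605096 ] [-1.79166195e+01  2.70115301e-02 -8.93193988e+01]
```

>>> {"fn": "step_arm", "kwargs": {
  "targets": [
    [[0,40,0,0,0,0],[0,80,0,0,0,0],[0,120,0,0,0,0],[0,120,0,0,0,0],[0,120,0,0,0,0]]
  ]
}}

```text
time: 1.78
tool_pos: [419.0, -38.8, 325.5]
tcp_rot: [180.0, -0.0, 0.5]
ft_force: [0.6, -0.1, -0.1]
finger_gap: 85.7
grip_force: 0.0
```

Run:
```python
from bench import r, vision
import cv2,pickle
s=vision.snapshot("wrist");pickle.dump(s,open("w2.pkl","wb"));print(r.sense()["tool_pos"],s["eye"],s["attitude"])
```

```text
[419.04644452 -39.95896542 325.41685196] [497.19453289 -38.67533241 445.65511535] [-1.79106845e+01 -1.13560107e-04 -8.95159052e+01]
```

>>> {"fn": "step_arm", "kwargs": {
  "targets": [
    [[0,40,0,0,0,0],[0,80,0,0,0,0],[0,120,0,0,0,0],[0,120,0,0,0,0],[0,120,0,0,0,0]]
  ]
}}

```text
time: 2.25
tool_pos: [419.5, 80.6, 325.3]
tcp_rot: [180.0, 0.0, 0.5]
ft_force: [0.1, 0.4, -0.6]
finger_gap: 85.5
grip_force: 0.0
```

Run:
```python
from bench import r, vision
import cv2,pickle
s=vision.snapshot("wrist");pickle.dump(s,open("w3.pkl","wb"));print(r.sense()["tool_pos"],s["eye"],s["attitude"],r.sense()["time"])
a,b=[pickle.load(open(f"w{i}.pkl","rb"))["img"] for i in (2,3)]
cv2.imwrite("pics/w2.png",cv2.resize(a,(800,600),interpolation=cv2.INTER_CUBIC))
cv2.imwrite("pics/w3.png",cv2.resize(b,(800,600),interpolation=cv2.INTER_CUBIC))
```

```text
[419.5567433   79.54451859 325.27207686] [497.72467146  80.73401179 445.42933252] [-1.79423790e+01 -1.04415394e-02 -8.95633581e+01] 2.3
```

View pics/w3.png

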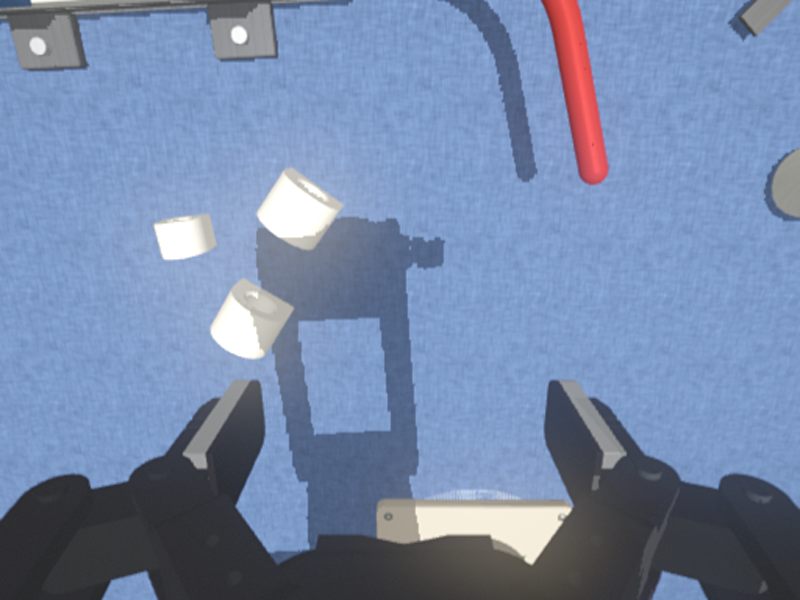

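View pics/w2.png

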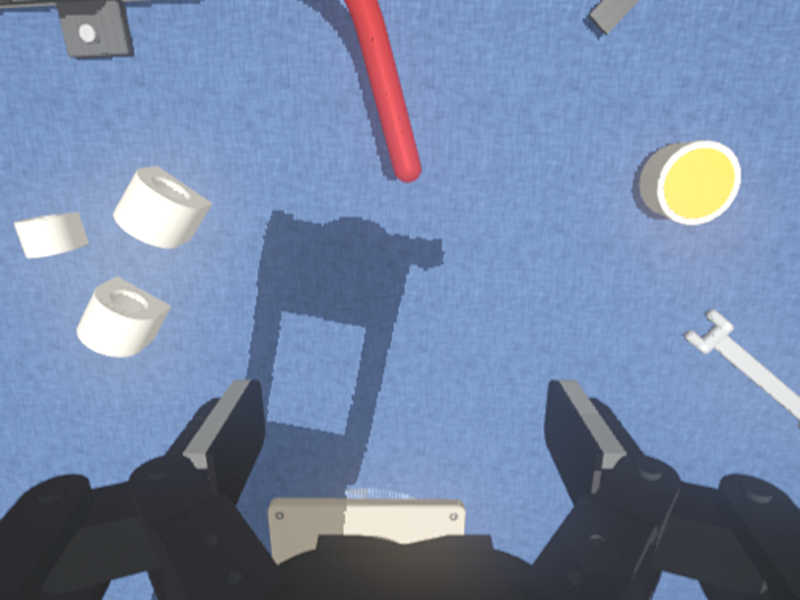

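>>> {"fn": "step_arm", "kwargs": {
  "targets": [
    [[40,0,0,0,0,0],[80,0,0,0,0,0],[100,0,0,0,0,0],[100,0,0,0,0,0],[100,0,0,0,0,0]]
  ]
}}

```text
time: 2.72
tool_pos: [519.9, 77.8, 324.5]
tcp_rot: [180.0, 0.1, 0.1]
ft_force: [0.1, 0.0, -0.3]
finger_gap: 85.4
grip_force: 0.0
```

Run:
```python
from bench import r, vision
import pickle
s=vision.snapshot("wrist");pickle.dump(s,open("w4.pkl","wb"));print(r.sense()["tool_pos"],s["eye"],s["attitude"])
```

```text
[519.29463609  78.34043202 324.93393751] [598.40788507  77.54500606 444.51301844] [-1.80452564e+01 -2.06808315e-02 -8.98698935e+01]
```

>>> {"fn": "step_arm", "kwargs": {
  "targets": [
    [[0,-40,0,0,0,0],[0,-80,0,0,0,0],[0,-120,0,0,0,0],[0,-120,0,0,0,0],[0,-120,0,0,0,0]]
  ]
}}

```text
time: 3.18
tool_pos: [518.3, -42.1, 326.0]
tcp_rot: [180.0, -0.0, 0.1]
ft_force: [-0.1, -0.2, -0.2]
finger_gap: 85.5
grip_force: 0.0
```

Run:
```python
from bench import r, vision
import pickle,cv2,numpy as np
s=vision.snapshot("wrist");pickle.dump(s,open("w5.pkl","wb"));print(r.sense()["tool_pos"],s["eye"],s["attitude"],r.sense()["time"])
a=pickle.load(open("w4.pkl","rb"))["img"]; b=pickle.load(open("w3.pkl","rb"))["img"][110:200,80:230]
m=np.vstack([cv2.resize(a[:200],(720,281),interpolation=cv2.INTER_CUBIC), cv2.resize(b[:62,:],(720,298),interpolation=cv2.INTER_CUBIC)])
cv2.imwrite("pics/m.png",m)
```

```text
[518.48221349 -40.56651599 326.02467644] [596.42163488 -42.47927288 446.24047864] [-1.78827396e+01 -3.34683048e-03 -8.99356440e+01] 3.2333
```

View pics/m.png

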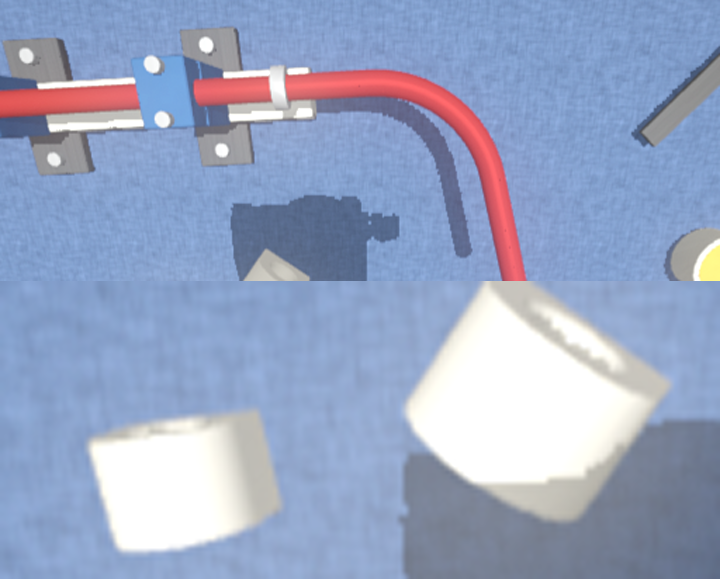

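w4 upper: bar, collar at about (279,87), bend clearly seen; w3 crop: small bush with its bore facing roughly +x, corners at (90,440),(258,411),(281,507),(120,551). Now fit models to the pictures.

```bash
cat > fit.py <<'E'
from h import *
from scipy.optimize import minimize
V={n:pickle.load(open(n+".pkl","rb")) for n in ["w1","w2","w3","w4","w5"]};V.update(pickle.load(open("s0.pkl","rb")));V.pop("wrist")
def bar(p,far=False):
    x,y,yaw,roll,db,dz=p
    th=np.linspace(0,np.radians(75)+db,25)
    arc=np.c_[-90+90*np.cos(th),-90*np.sin(th)]
    t=np.array([-np.sin(th[-1]),-np.cos(th[-1])])
    arm=arc[-1]+np.linspace(4,82,20)[:,None]*t
    st=np.c_[np.zeros(12),np.linspace(44,4,12)]; 
    if far: st=np.vstack([np.c_[np.zeros(20),np.linspace(350,200,20)],st])
    q=np.vstack([st,arc,arm]);
    P=np.c_[q[:,0]*np.cos(roll),q[:,1],110+dz-q[:,0]*np.sin(roll)]
    return P@R.from_euler('z',yaw).as_matrix().T+[x,y,0]
def red(im):
    b,g,r_=[im[...,i].astype(int) for i in range(3)]
    return ((r_>90)&(r_>1.9*g)&(r_>1.7*b)).astype(np.float32)
M={n:red(s["img"]) for n,s in V.items()}
off=np.arange(-12,12.01,.25)
def res(p,full=False):
    P=bar(p[:6]);out=[];st={}
    for i,(n,s) in enumerate(V.items()):
        uv=proj(s,P);T=np.gradient(uv,axis=0);N=np.c_[-T[:,1],T[:,0]]/np.linalg.norm(T,axis=1)[:,None]
        depth=np.linalg.norm(P-s["eye"],axis=1)
        S=uv[:,None]+off[None,:,None]*N[:,None]
        m=cv2.remap(M[n],S[...,0].astype(np.float32),S[...,1].astype(np.float32),cv2.INTER_LINEAR,borderValue=0)
        w=m.sum(1);exp=18*s["mtx"][0,0]/depth/.25
        ok=(abs(w/exp-1)<.25)&(uv[:,0]>10)&(uv[:,0]<500)&(uv[:,1]>12)&(uv[:,1]<370)
        c=(m*off).sum(1)/np.maximum(w,1)
        o=np.clip(p[6+2*i:8+2*i],-9,9)
        e=np.where(ok,(c-(N*o).sum(1))*depth/s["mtx"][0,0],0); st[n]=(ok.sum(),np.sqrt((e[ok]**2).mean()) if ok.any() else 0)
        out.append(e)
    out.append(np.array(p[6:])*1.5)   # weak prior on camera pixel offset
    return st if full else np.concatenate(out)
if __name__=="__main__":
    p0=np.r_[619,79,np.radians(3.2),.08,0,0,np.zeros(14)]
    for k in range(3):
        o=least_squares(res,p0,diff_step=1e-4,loss='soft_l1',x_scale=np.r_[1,1,.01,.01,.01,1,np.ones(14)]);p0=o.x
    print(o.cost,p0[:6].round(4),np.degrees(p0[2:5]).round(2),p0[6:].round(2));print(res(p0,True))
    np.save("bar.npy",p0[:6])
    # bush
    a=np.linspace(0,np.pi,15);prof=np.r_[[[-20,0],[20,0]],np.c_[20*np.cos(a),20+20*np.sin(a)]]
    B=np.vstack([np.c_[np.full(len(prof),sx),prof] for sx in(-15,15)])
    Wm={}
    for n in ["w2","w3","top","side"]:
        s=V[n];im=s["img"].astype(int);m=((im[...,2]>95)&(im[...,2]>im[...,0]*.8)&(im.max(2)-im.min(2)<60)).astype(np.uint8)
        uv=proj(s,[[407,277,15]])[0];_,lab=cv2.connectedComponents(m)
        l=lab[int(uv[1]),int(uv[0])];Wm[n]=(lab==l).astype(np.float32);print(n,uv.round(),Wm[n].sum())
    def cost(q,each=False):
        P=B@R.from_euler('z',q[2]).as_matrix().T+[q[0],q[1],q[3]];c=[]
        for n,m in Wm.items():
            h=cv2.convexHull((proj(V[n],P)*16+0).astype(np.int32));I=np.zeros(m.shape,np.uint8)
            k=4;Ib=np.zeros((m.shape[0]*k,m.shape[1]*k),np.uint8)
            cv2.fillConvexPoly(Ib,((proj(V[n],P)+.5)*k*16-8).astype(np.int32)[cv2.convexHull((proj(V[n],P)).astype(np.float32),returnPoints=False)[:,0]],1,shift=4)
            I=cv2.resize(Ib.astype(np.float32),m.shape[::-1],interpolation=cv2.INTER_AREA)
            c.append(abs(I-m).sum()/m.sum())
        return c if each else sum(c)
    best=None
    for y0 in np.radians([-40,-20,0,20,40,90]):
        o=minimize(cost,[407,277,y0,0],method='Nelder-Mead',options=dict(initial_simplex=np.array([407,277,y0,0])+np.vstack([np.zeros(4),np.diag([6,6,.2,3])])))
        if best is None or o.fun<best.fun:best=o
    print(best.x.round(2),np.degrees(best.x[2]),best.fun,np.round(cost(best.x,True),2))
E
python3 fit.py
```

```text
7.072120666862247e-13 [6.502152e+02 6.576970e+01 7.230000e-02 9.560000e-02 5.615000e-01
 6.204617e+02] [ 4.15  5.48 32.17] [-0.  0.  0.  0. -0. -0. -0. -0. -0. -0. -0. -0. -0. -0.]
{'w1': (np.int64(0), 0), 'w2': (np.int64(0), 0), 'w3': (np.int64(0), 0), 'w4': (np.int64(0), 0), 'w5': (np.int64(0), 0), 'side': (np.int64(0), 0), 'top': (np.int64(0), 0)}
w2 [ 32. 150.] 1060.0
w3 [118. 151.] 953.0
top [121. 226.] 146.0
side [165. 317.] 327.0
[ 4.0804e+02  2.7705e+02  1.2000e-01 -2.2000e-01] 6.747269672120111 0.25492316484451294 [0.05 0.06 0.07 0.07]
```

```bash
python3 - <<'E'
s=open("fit.py").read()
s=s.replace("ok=(abs(w/exp-1)<.25)&(uv[:,0]>10)&(uv[:,0]<500)&(uv[:,1]>12)&(uv[:,1]<370)","vis=(uv[:,0]>10)&(uv[:,0]<500)&(uv[:,1]>12)&(uv[:,1]<370);ok=(abs(w/exp-1)<.3)&vis")
s=s.replace("*depth/s[\"mtx\"][0,0],0)","*depth/s[\"mtx\"][0,0],np.where(vis,6,0))").replace("off=np.arange(-12,12.01,.25)","off=np.arange(-18,18.01,.25)")
s=s.replace("    p0=np.r_[619","    print(res(np.r_[619,79,np.radians(3.2),.08,0,0,np.zeros(14)],True))\n    p0=np.r_[619").split("    # bush")[0]
open("fit.py","w").write(s)
E
python3 fit.py
```

```text
{'w1': (np.int64(21), np.float64(4.195577890780974)), 'w2': (np.int64(21), np.float64(4.546890218321912)), 'w3': (np.int64(22), np.float64(5.900618487907142)), 'w4': (np.int64(57), np.float64(5.077686420203609)), 'w5': (np.int64(57), np.float64(4.511674870102559)), 'side': (np.int64(46), np.float64(4.207092040332344)), 'top': (np.int64(57), np.float64(4.107284913410151))}
126.84229703339554 [6.229417e+02 7.685320e+01 6.550000e-02 8.150000e-02 2.290000e-02
 1.573100e+00] [3.75 4.67 1.31] [ 0.5  -0.16  0.5  -0.13  0.45 -0.09  1.08  0.88  1.13  0.87  0.06 -0.03
  0.35  0.41]
{'w1': (np.int64(21), np.float64(1.1028378015345546)), 'w2': (np.int64(21), np.float64(0.8396425448393074)), 'w3': (np.int64(21), np.float64(0.7640116193828069)), 'w4': (np.int64(57), np.float64(0.5631894255553023)), 'w5': (np.int64(57), np.float64(0.7516404054917772)), 'side': (np.int64(45), np.float64(0.506710470281432)), 'top': (np.int64(57), np.float64(0.8664181035078717))}
```

>>> {"fn": "step_arm", "kwargs": {
  "targets": [
    [[-13,37,0,0,0,0.02],[-26,75,0,0,0,0.04],[-39,112,0,0,0,0.06],[-52,150,0,0,0,0.08],[-65,187,0,0,0,0.1],[-78,225,-20,0,0,0.12],[-91,262,-45,0,0,0.12],[-104,298,-75,0,0,0.12],[-111,318,-105,0,0,0.12],[-111,318,-140,0,0,0.12],[-111,318,-170,0,0,0.12],[-111,318,-200,0,0,0.12]]
  ],
  "fingers": -0.36,
  "newtons": 25
}}

```text
time: 4.23
tool_pos: [406.1, 280.2, 123.7]
tcp_rot: [-180.0, 0.0, 7.5]
ft_force: [1.0, 0.5, -0.5]
finger_gap: 58.5
grip_force: 0.0
```

>>> {"fn": "step_arm", "kwargs": {
  "targets": [
    [[0,0,0,0,0,0],[0,0,0,0,0,0],[0,0,0,0,0,0]]
  ]
}}

```text
time: 4.48
tool_pos: [408.9, 279.7, 127.7]
tcp_rot: [-179.9, -0.1, 7.3]
ft_force: [0.2, 0.2, 0.7]
finger_gap: 58.2
grip_force: 0.0
```

Run:
```python
from bench import r, vision
import pickle,cv2
from h import *
s=vision.snapshot("wrist");pickle.dump(s,open("w6.pkl","wb"));q=r.sense();print(q["tool_pos"],q["tcp_rot"],q["finger_gap"])
cv2.imwrite("pics/w6.png",s["img"])
# tip midpoint ray vs bush
a=np.linspace(0,np.pi,15)
print(proj(s,[[408,277.1,40],[408,277.1,20]]),s["eye"],s["attitude"])
```

```text
[409.60078035 279.84214846 128.45832446] [-179.90870026   -0.21874318    7.28043661] 58.22917899619779
[[261.40697187 201.55457391]
 [261.20700783 192.35062243]] [486.18727112 288.94153451 248.08041351] [-1.77869002e+01  7.23688956e-02 -8.27182606e+01]
```

View pics/w6.png

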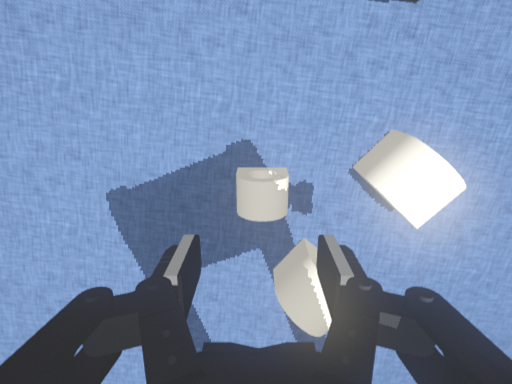

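>>> {"fn": "step_arm", "kwargs": {
  "targets": [
    [[-1.5,-2.3,-30,0,0,-0.01],[-1.5,-2.3,-60,0,0,-0.01],[-1.5,-2.3,-85,0,0,-0.01],[-1.5,-2.3,-95,0,0,-0.01],[-1.5,-2.3,-102,0,0,-0.01],[-1.5,-2.3,-102,0,0,-0.01],[-1.5,-2.3,-102,0,0,-0.01],[-1.5,-2.3,-102,0,0,-0.01]]
  ]
}}

```text
time: 5.2
tool_pos: [408.4, 277.4, 25.6]
tcp_rot: [-179.9, -0.2, 6.7]
ft_force: [-0.3, 0.0, 0.5]
finger_gap: 57.5
grip_force: 0.0
```

>>> {"fn": "step_arm", "kwargs": {
  "targets": [
    [[0,0,0,0,0,0],[0,0,0,0,0,0],[0,0,0,0,0,0],[0,0,0,0,0,0],[0,0,0,0,0,0],[0,0,0,0,0,0],[0,0,0,0,0,0],[0,0,0,0,0,0]]
  ],
  "fingers": 1,
  "newtons": 25
}}

```text
time: 5.87
tool_pos: [407.9, 277.2, 25.1]
tcp_rot: [-179.9, -0.1, 6.7]
ft_force: [-0.9, -1.1, 7.6]
finger_gap: 39.4
grip_force: 28.4
```

```bash
cat > plan.py <<'E'
from h import *
from bench import r
p=np.load("bar.npy");OFF=5.3
L=np.array([85,90*(np.radians(75)+p[4])])
def axis(s,p=p):
    """bore path point and tangent (inwards) at arclength s from the free end"""
    th0=np.radians(75)+p[4];x,y,yaw,roll,_,dz=p
    if s<85: th=th0;q=np.array([-90+90*np.cos(th),-90*np.sin(th)])-(85-s)*np.array([np.sin(th),np.cos(th)])
    elif s<85+90*th0: th=th0-(s-85)/90;q=np.array([-90+90*np.cos(th),-90*np.sin(th)])
    else: th=0;q=np.array([0,s-85-90*th0])
    t=np.array([np.sin(th),np.cos(th)])
    f=lambda v:R.from_euler('z',yaw).apply([v[0]*np.cos(roll),v[1],-v[0]*np.sin(roll)])
    return f(q)+[x,y,110+dz],f(t)
def pose(s,p=p):
    c,t=axis(s,p);zz=np.array([0,0,-1.]);zz=zz-t*(zz@t);zz/=np.linalg.norm(zz)
    Rt=np.c_[t,np.cross(zz,t),zz];return c-OFF*zz,R.from_matrix(Rt)
def rel(s,cur,add=(0,0,0),p=p):
    P,Q=pose(s,p);C=R.from_euler('xyz',cur["tcp_rot"],degrees=True)
    return np.r_[(P+add-cur["tool_pos"]).round(1),(Q*C.inv()).as_rotvec().round(3)]
E
python3 - <<'E'
from plan import *
q=r.sense();print(q["tool_pos"],q["tcp_rot"],q["ft_force"],q["time"])
print(85+90*(np.radians(75)+p[4]))
for s in (-45,0,45,85,145,204,247):
    a=pose(s);print(s,axis(s)[0].round(1),a[0].round(1),a[1].as_euler('xyz',degrees=True).round(1))
print(rel(-45,q))
E
```

```text
[407.91020232 277.15399334  25.07103903] [-1.79946304e+02 -1.37229605e-01  6.69435351e+00] [-0.85998385 -1.08145839  7.61302831] 5.8667
204.86650722744446
-45 [436.7 -53.8 127.4] [437.1 -53.7 132.7] [180.    4.5  17.5]
0 [479.5 -40.3 123.9] [479.9 -40.2 129.2] [180.    4.5  17.5]
45 [522.3 -26.9 120.3] [522.7 -26.7 125.6] [180.    4.5  17.5]
85 [560.3 -14.9 117.2] [560.7 -14.8 122.4] [180.    4.5  17.5]
145 [607.5  20.2 113.1] [607.6  20.4 118.4] [180.    2.9  55.7]
204 [623.   76.  111.6] [623.   76.  116.9] [-180.     0.    93.2]
247 [620.2 118.9 111.6] [620.2 118.9 116.9] [180.    0.   93.8]
[ 2.920e+01 -3.309e+02  1.077e+02 -1.800e-02  8.000e-02  1.880e-01]
```

>>> {"fn": "step_arm", "kwargs": {
  "targets": [
    [[0,0,20,0,0,0],[0,0,50,0,0,0],[0,-20,80,0,0,0],[0,-55,105,0,0,0.05],[0,-95,108,0,0.02,0.1],[0,-135,108,0,0.04,0.15],[0,-175,108,-0.01,0.06,0.188],[0,-215,108,-0.018,0.08,0.188],[5,-255,108,-0.018,0.08,0.188],[12,-295,108,-0.018,0.08,0.188],[20,-325,108,-0.018,0.08,0.188],[29,-331,108,-0.018,0.08,0.188]]
  ]
}}

```text
time: 6.87
tool_pos: [435.9, -58.8, 132.1]
tcp_rot: [179.8, 4.7, 17.3]
ft_force: [-0.1, 0.2, 0.1]
finger_gap: 39.1
grip_force: 27.5
```

>>> {"fn": "step_arm", "kwargs": {
  "targets": [
    [[0,0,0,0,0,0],[0,0,0,0,0,0],[0,0,0,0,0,0]]
  ]
}}

```text
time: 7.12
tool_pos: [435.3, -53.7, 131.4]
tcp_rot: [180.0, 4.7, 17.5]
ft_force: [-0.5, -0.0, -0.7]
finger_gap: 39.3
grip_force: 27.5
```

Run:
```python
from plan import *
from bench import vision
s=vision.snapshot("wrist");pickle.dump(s,open("w7.pkl","wb"));t=vision.snapshot("side");pickle.dump(t,open("sd7.pkl","wb"))
q=r.sense();print(q["tool_pos"],q["tcp_rot"],q["ft_force"],q["time"])
C=R.from_euler('xyz',q["tcp_rot"],degrees=True)
bore=q["tool_pos"]+C.apply([0,0,OFF])
print("bore",bore,proj(s,bore),proj(t,bore),"nose",proj(s,axis(-9)[0]),proj(s,axis(0)[0]),proj(t,axis(-9)[0]))
a=s["img"][60:330,130:390];b=t["img"][150:260,170:290]
print(proj(s,[axis(u)[0] for u in (0,20,40,60)]))
cv2.imwrite("pics/w7.png",np.hstack([cv2.resize(a,(578,600),interpolation=cv2.INTER_CUBIC),np.vstack([cv2.resize(b[:, :],(218,200)),np.zeros((400,218,3),np.uint8)])]))
```

```text
[435.30575022 -53.42799839 131.38541096] [179.9774836    4.7139025   17.55704876] [-0.37601642 -0.91520222 -1.00092312] 7.2167
bore [434.89111224 -53.56137186 126.10333875] [[257.1896205  262.78011714]] [[244.36882303 211.7578848 ]] nose [[258.97640356 186.07671447]] [[258.98524939 165.14345479]] [[232.44945903 208.15859555]]
[[258.98524939 165.14345479]
 [259.00634351 115.17447452]
 [259.02967329  59.82592255]
 [259.05560793  -1.80626456]]
```

View pics/w7.png

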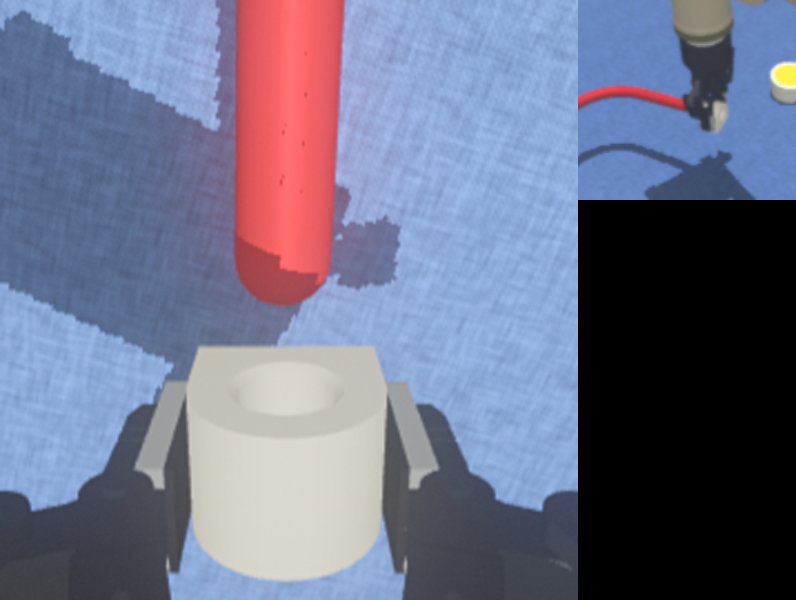

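Bush bore at crop (287,390) faces the bar's ball nose (283,300); the bar centre drifts to 291 at crop row 20, so its heading is about 2° right of my model. Refine with this view.

```bash
cat > edge.py <<'E'
from plan import *
def edges(s,rows):
    im=s["img"].astype(float);m=im[...,2]-np.maximum(im[...,0],im[...,1])
    out=[]
    for v in rows:
        g=m[v];c=int(np.argmax(cv2.GaussianBlur(g[None],(1,1),0)))
        hi=np.median(g[g>40]) if (g>40).any() else 0
        ix=np.where(g>40)[0]
        if len(ix)<10: continue
        a,b=ix[0],ix[-1];h=25
        l=a-1+(h-g[a-1])/(g[a]-g[a-1]) if g[a-1]<h else a-.5
        rr=b+(g[b]-h)/(g[b]-g[b+1]) if g[b+1]<h else b+.5
        out.append((v,l,rr))
    return np.array(out)
def predict(s,p,rows):
    """bar edges in image from model for the arm: silhouette of an 18 mm cylinder"""
    P0,t=axis(2,p);P1,_=axis(83,p);o=[]
    e=np.array(s["eye"]);ss=np.linspace(-5,83,120);C=P0+(ss-2)[:,None]*t
    n=np.cross(C-e,t);n/=np.linalg.norm(n,axis=1)[:,None]
    v=e-C;v-=(v@t)[:,None]*t;d=np.linalg.norm(v,axis=1)[:,None];v/=d
    E=[]
    for sg in(-1,1):
        pt=C+v*(81/d)+sg*n*9*np.sqrt(1-(9/d)**2);uv=proj(s,pt);i=np.argsort(uv[:,1]);E.append(np.interp(rows,uv[i,1],uv[i,0]))
    E=np.array(E);return np.c_[E.min(0),E.max(0)]
E
python3 - <<'E'
from edge import *
s=pickle.load(open("w7.pkl","rb"));ed=edges(s,range(5,165,8))
pr=predict(s,p,ed[:,0])
print(np.c_[ed,pr][::3].round(1))
def res(d,full=False):
    q=p.copy();q[0]+=d[0];q[1]+=d[1];q[4]+=d[2];q[5]+=d[3];q[3]+=d[4]
    e=(predict(s,q,ed[:,0])-ed[:,1:]).ravel()
    return np.r_[e,np.array(d)/np.array([1,1.5,.03,1.5,.01])*.5]
o=least_squares(res,np.zeros(5),x_scale=[1,1,.02,1,.02]);print(o.x,np.sqrt((o.fun[:-5]**2).mean()))
q=p.copy();q[[0,1,4,5,3]]+=o.x;print(axis(0,q),axis(0,p),axis(85,q)[0],axis(85,p)[0])
E
```

```text
[[  5.  236.5 287.3 233.3 284.8]
 [ 29.  236.4 285.5 233.9 284.2]
 [ 53.  236.3 284.8 234.4 283.7]
 [ 77.  236.5 283.5 234.9 283.1]
 [101.  235.6 282.3 235.5 282.6]
 [125.  235.4 280.5 236.  282. ]
 [149.  235.1 279.5 236.5 281.5]]
[ 0.18065115 -1.84771662  0.03161161 -1.40631094 -0.00349851] 0.23833467733199387
(array([476.17794525, -40.42705099, 122.2162716 ]), array([ 0.96004762,  0.26924963, -0.07624442])) (array([479.52116542, -40.34322911, 123.8876814 ]), array([ 0.95080137,  0.29953611, -0.07908772])) [557.78199268 -17.54083265 115.73549594] [560.33928228 -14.8826601  117.1652255 ]
```

Run:
```python
from edge import *
q=p.copy();q[[0,1,4,5,3]]+=[0.18,-1.85,.0316,-1.41,-.0035];np.save("bar.npy",q)
s=pickle.load(open("w7.pkl","rb"))
T=np.array([435.3,-53.4,131.4]);C=R.from_euler('xyz',[180,4.7,17.5],degrees=True)
f=lambda v:proj(s,T+C.apply(v))[0].round(1)
print("mouth",f([15,0,OFF]),"L/R face",f([15,-20,OFF]),f([15,20,OFF]),"top front",f([15,0,OFF-20]),"top back",f([-15,0,OFF-20]),"base",f([15,-20,OFF+20]),f([15,20,OFF+20]))
# seen: mouth (259.1,235), base corners crop (199,347)(376,347), top front ~ (287,437), top back (287,580)
for c in [(287,390),(199,347),(376,347),(287,437),(287,580)]: print((np.array(c)/2.2231+[130,60]).round(1))
cur=dict(tool_pos=T,tcp_rot=[180,4.7,17.5])
import plan
for u in (-32,-20,0): print(u,rel(u,cur,p=q))
```

```text
mouth [257.1 233.3] L/R face [212.  233.3] [302.1 233.2] top front [256.8 257. ] top back [257.  320.9] base [217.6 215.3] [296.8 215.2]
[259.1 235.4]
[219.5 216.1]
[299.1 216.1]
[259.1 256.6]
[259.1 320.9]
-32 [ 1.05e+01  4.50e+00 -1.50e+00  2.00e-03 -5.00e-03 -3.20e-02]
-20 [ 2.21e+01  7.70e+00 -2.40e+00  2.00e-03 -5.00e-03 -3.20e-02]
0 [ 4.13e+01  1.31e+01 -3.90e+00  2.00e-03 -5.00e-03 -3.20e-02]
```

>>> {"fn": "step_arm", "kwargs": {
  "targets": [
    [[6,4,-1,0,-0.003,-0.02],[12,6,-1.5,0,-0.005,-0.032],[16,7,-2,0,-0.005,-0.032],[20,8,-2.3,0,-0.005,-0.032],[24,9.1,-2.5,0,-0.005,-0.032],[27.5,10.2,-2.8,0,-0.005,-0.032],[27.5,10.2,-2.8,0,-0.005,-0.032],[27.5,10.2,-2.8,0,-0.005,-0.032]]
  ]
}}

```text
time: 7.88
tool_pos: [463.8, -44.1, 129.0]
tcp_rot: [179.9, 4.4, 15.7]
ft_force: [0.4, 1.5, 3.1]
finger_gap: 39.4
grip_force: 27.9
```

Run:
```python
from edge import *
from bench import vision
q=np.load("bar.npy");q[0]-=.25;q[1]+=.9;np.save("bar.npy",q)
s=vision.snapshot("wrist");pickle.dump(s,open("w8.pkl","wb"))
S=r.sense();print(S["tool_pos"],S["tcp_rot"],S["ft_force"],S["wrist_torque"],S["time"])
ed=edges(s,range(5,200,12));print(np.c_[ed,ed[:,1:].mean(1)].round(1))
print(rel(0,S,p=q),rel(20,S,p=q))
cv2.imwrite("pics/w8.png",cv2.resize(s["img"][60:330,130:390],(578,600),interpolation=cv2.INTER_CUBIC))
```

```text
[463.65461844 -44.18776332 129.06778383] [179.86823075   4.37578331  15.64024165] [1.30170621 1.68106393 2.76282188] [ 0.25670906 -0.16336277  0.00321843] 7.9333
[[  5.  230.3 280.8 255.6]
 [ 17.  231.3 280.5 255.9]
 [ 29.  232.1 281.4 256.7]
 [ 41.  232.4 281.4 256.9]
 [ 53.  232.6 280.5 256.6]
 [ 65.  233.5 280.7 257.1]
 [ 77.  233.3 280.6 256.9]
 [ 89.  233.4 280.4 256.9]
 [101.  233.6 279.5 256.6]
 [113.  234.5 279.8 257.1]
 [125.  234.4 279.5 256.9]
 [137.  234.5 279.3 256.9]
 [149.  235.5 279.5 257.5]
 [161.  235.1 279.4 257.3]
 [173.  235.5 278.9 257.2]
 [185.  235.6 278.7 257.2]
 [197.  236.1 277.5 256.8]]
[ 1.27e+01  4.80e+00 -1.60e+00  2.00e-03  1.00e-03  0.00e+00] [ 3.19e+01  1.02e+01 -3.10e+00  2.00e-03  1.00e-03  0.00e+00]
```

View pics/w8.png

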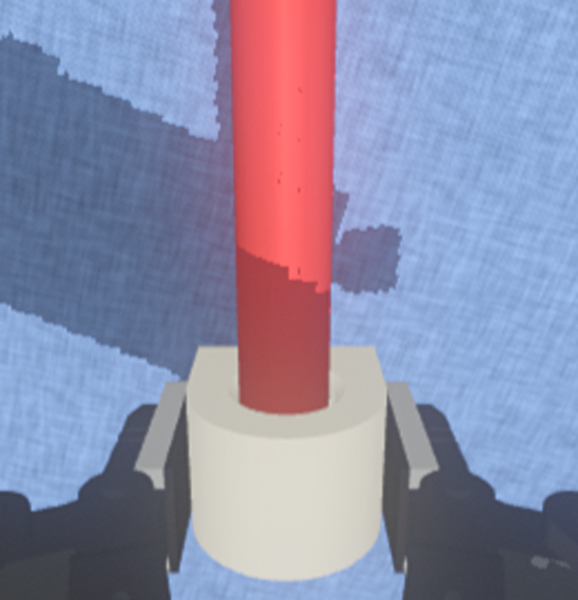

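Nose is inside the bore (bar centre 283 vs bush 287 in crop); contact force says go ~1 mm left and up. Continue with those corrections.

>>> {"fn": "step_arm", "kwargs": {
  "targets": [
    [[0,0.6,0.6,0,0,0],[-0.2,1,1,0,0,0],[3.8,2.1,0.7,0,0,0],[8,3.3,0.3,0,0,0],[12.5,4.6,0,0,0,0],[12.5,4.6,0,0,0,0]]
  ]
}}

```text
time: 8.43
tool_pos: [476.5, -39.5, 128.6]
tcp_rot: [179.9, 4.4, 15.6]
ft_force: [0.9, 0.6, -0.2]
finger_gap: 39.6
grip_force: 27.5
```

```bash
cat > look.py <<'E'
import sys
from edge import *
from bench import vision
q=np.load("bar.npy");q+=np.r_[[float(a) for a in sys.argv[2:5]],0,0,0][[0,1,3,4,5,2]];np.save("bar.npy",q)
S=r.sense();C=R.from_euler('xyz',S["tcp_rot"],degrees=True);b=S["tool_pos"]+C.apply([0,0,OFF])
o=least_squares(lambda u:b-axis(u[0],q)[0],[float(sys.argv[1])]).x[0]
c,t=axis(o,q);e=b-c;lat=np.array([-t[1],t[0],0]);lat/=np.linalg.norm(lat)
F=S["ft_force"]
print("t%.2f s=%.1f err lat %.2f up %.2f | F along %.1f lat %.1f up %.1f | T %s grip %.1f/%.1f"%(S["time"],o,e@lat,e[2],F@t,F@lat,F[2],S["wrist_torque"].round(2),S["grip_force"],S["finger_gap"]),S["tool_pos"].round(1),S["tcp_rot"].round(1))
for d in (8,16,24,32): print(d,rel(o+d,S,p=q))
E
python3 look.py 0 -0.25 0.95 0.8
```

```text
t8.43 s=0.1 err lat -1.14 up 0.34 | F along 1.1 lat 0.3 up -0.2 | T [ 0.01 -0.04  0.04] grip 27.5/39.6 [476.5 -39.5 128.6] [179.9   4.4  15.6]
8 [ 7.3e+00  3.2e+00 -1.0e+00  2.0e-03  0.0e+00  0.0e+00]
16 [ 1.5e+01  5.4e+00 -1.6e+00  2.0e-03  0.0e+00  0.0e+00]
24 [ 2.27e+01  7.50e+00 -2.20e+00  2.00e-03  0.00e+00  0.00e+00]
32 [ 3.04e+01  9.70e+00 -2.80e+00  2.00e-03  0.00e+00  0.00e+00]
```

>>> {"fn": "step_arm", "kwargs": {
  "targets": [
    [[4,1.2,-0.3,0,0,0],[8,2.3,-0.7,0,0,0],[12,3.5,-1,0,0,0],[16,4.6,-1.3,0,0,0],[20,5.7,-1.7,0,0,0],[23,6.6,-1.9,0,0,0],[23,6.6,-1.9,0,0,0]]
  ]
}}

```text
time: 9.02
tool_pos: [499.3, -32.9, 126.8]
tcp_rot: [179.9, 4.4, 15.6]
ft_force: [-0.0, 0.4, 0.2]
finger_gap: 39.6
grip_force: 27.5
```

```bash
python3 look.py 20 0 0 0
```

```text
t9.02 s=24.0 err lat -0.94 up 0.30 | F along 0.1 lat 0.4 up 0.2 | T [ 0.01 -0.07 -0.01] grip 27.5/39.6 [499.3 -32.9 126.8] [179.9   4.4  15.6]
8 [ 7.4e+00  3.0e+00 -9.0e-01  2.0e-03  0.0e+00  0.0e+00]
16 [ 1.51e+01  5.20e+00 -1.50e+00  2.00e-03  0.00e+00  0.00e+00]
24 [ 2.28e+01  7.30e+00 -2.10e+00  2.00e-03  0.00e+00  0.00e+00]
32 [ 3.04e+01  9.50e+00 -2.70e+00  2.00e-03  0.00e+00  0.00e+00]
```

>>> {"fn": "step_arm", "kwargs": {
  "targets": [
    [[4,1.2,-0.3,0,0,0],[8,2.3,-0.6,0,0,0],[12,3.5,-1,0,0,0],[16,4.6,-1.3,0,0,0],[20,5.7,-1.6,0,0,0],[24,6.9,-1.9,0,0,0],[24,6.9,-1.9,0,0,0]]
  ]
}}

```text
time: 9.6
tool_pos: [523.5, -26.0, 124.9]
tcp_rot: [179.9, 4.4, 15.6]
ft_force: [-0.2, 0.1, -0.9]
finger_gap: 39.3
grip_force: 27.5
```

>>> {"fn": "step_arm", "kwargs": {
  "targets": [
    [[4,1.2,-0.3,0,0,0],[8,2.3,-0.6,0,0,0],[12,3.5,-1,0,0,0],[16,4.6,-1.3,0,0,0],[16,4.6,-1.3,0,0,0]]
  ]
}}

```text
time: 10.02
tool_pos: [539.5, -21.4, 123.6]
tcp_rot: [179.9, 4.4, 15.6]
ft_force: [-0.1, -0.0, -0.9]
finger_gap: 39.2
grip_force: 27.5
```

```bash
python3 look.py 60 0 -0.4 0
```

```text
t10.02 s=66.0 err lat -0.31 up 0.37 | F along -0.0 lat 0.0 up -0.9 | T [-0.02 -0.06 -0.04] grip 27.5/39.2 [539.5 -21.4 123.6] [179.9   4.4  15.6]
8 [ 7.6e+00  2.4e+00 -1.0e+00  2.0e-03  0.0e+00  0.0e+00]
16 [ 1.53e+01  4.60e+00 -1.60e+00  2.00e-03  0.00e+00  0.00e+00]
24 [ 2.29e+01  6.90e+00 -2.20e+00  3.00e-03 -1.00e-03  5.60e-02]
32 [ 3.03e+01  9.80e+00 -2.80e+00  3.00e-03 -2.00e-03  1.45e-01]
```

```bash
cat >> plan.py <<'E'
_ax=axis
def bushax(s,p=p):
    a,b,c=_ax(s-15,p)[0],_ax(s,p)[0],_ax(s+15,p)[0]
    t=c-a;return (b+(a+c)/2)/2,t/np.linalg.norm(t)
axis=bushax
E
sed -i 's/for d in (8,16,24,32)/for d in (4,8,12,16,20,24,28)/' look.py
python3 look.py 66 0 0 0
```

```text
t10.02 s=66.0 err lat -0.31 up 0.37 | F along -0.0 lat 0.0 up -0.9 | T [-0.02 -0.06 -0.04] grip 27.5/39.2 [539.5 -21.4 123.6] [179.9   4.4  15.6]
4 [ 3.7e+00  1.4e+00 -7.0e-01  2.0e-03  0.0e+00  0.0e+00]
8 [ 7.6e+00  2.5e+00 -1.0e+00  2.0e-03  0.0e+00  3.0e-03]
12 [ 1.14e+01  3.60e+00 -1.30e+00  2.00e-03  0.00e+00  1.20e-02]
16 [ 1.52e+01  4.80e+00 -1.60e+00  2.00e-03 -0.00e+00  2.70e-02]
20 [ 1.9e+01  6.0e+00 -1.9e+00  3.0e-03 -0.0e+00  4.8e-02]
24 [ 2.27e+01  7.40e+00 -2.20e+00  3.00e-03 -1.00e-03  7.40e-02]
28 [ 2.64e+01  8.80e+00 -2.50e+00  3.00e-03 -2.00e-03  1.07e-01]
```

>>> {"fn": "step_arm", "kwargs": {
  "targets": [
    [[3.7,1.3,-0.5,0,0,0],[7.6,2.5,-0.9,0,0,0.003],[11.4,3.6,-1.2,0,0,0.012],[15.2,4.8,-1.5,0,0,0.027],[19,6,-1.8,0,0,0.048],[19,6,-1.8,0,0,0.048]]
  ]
}}

```text
time: 10.52
tool_pos: [558.6, -15.6, 121.8]
tcp_rot: [179.8, 4.4, 18.5]
ft_force: [1.5, -1.7, -1.3]
finger_gap: 39.3
grip_force: 27.4
```

```bash
python3 look.py 86 0 0 0
```

```text
t10.52 s=86.0 err lat -0.24 up 0.07 | F along 1.0 lat -2.1 up -1.3 | T [-0.36 -0.22  0.05] grip 27.4/39.3 [558.6 -15.6 121.8] [179.8   4.4  18.5]
4 [ 3.7e+00  1.5e+00 -4.0e-01  3.0e-03 -1.0e-03  2.4e-02]
8 [ 7.4e+00  3.0e+00 -7.0e-01  3.0e-03 -1.0e-03  5.7e-02]
12 [ 1.1e+01  4.6e+00 -1.0e+00  4.0e-03 -2.0e-03  9.6e-02]
16 [ 1.46e+01  6.30e+00 -1.20e+00  4.00e-03 -3.00e-03  1.39e-01]
20 [ 1.80e+01  8.20e+00 -1.50e+00  5.00e-03 -4.00e-03  1.84e-01]
24 [ 2.14e+01  1.02e+01 -1.80e+00  6.00e-03 -6.00e-03  2.28e-01]
28 [ 2.48e+01  1.23e+01 -2.10e+00  7.00e-03 -7.00e-03  2.73e-01]
```

```bash
python3 look.py 86 0.3 -0.6 -0.3
```

```text
t10.52 s=85.9 err lat 0.42 up 0.36 | F along 1.0 lat -2.1 up -1.3 | T [-0.36 -0.22  0.05] grip 27.4/39.3 [558.6 -15.6 121.8] [179.8   4.4  18.5]
4 [ 3.9e+00  9.0e-01 -7.0e-01  3.0e-03 -1.0e-03  2.4e-02]
8 [ 7.5e+00  2.4e+00 -1.0e+00  3.0e-03 -1.0e-03  5.6e-02]
12 [ 1.12e+01  3.90e+00 -1.30e+00  4.00e-03 -2.00e-03  9.40e-02]
16 [ 1.48e+01  5.60e+00 -1.50e+00  4.00e-03 -3.00e-03  1.38e-01]
20 [ 1.82e+01  7.50e+00 -1.80e+00  5.00e-03 -4.00e-03  1.83e-01]
24 [ 2.17e+01  9.50e+00 -2.10e+00  6.00e-03 -6.00e-03  2.27e-01]
28 [ 2.50e+01  1.17e+01 -2.40e+00  7.00e-03 -7.00e-03  2.72e-01]
```

>>> {"fn": "step_arm", "kwargs": {
  "targets": [
    [[2,0.4,-0.5,0,0,0.01],[3.9,0.9,-0.7,0.003,0,0.024],[5.7,1.6,-0.8,0.003,0,0.04],[7.5,2.4,-1,0.003,-0.001,0.056],[7.5,2.4,-1,0.003,-0.001,0.056]]
  ]
}}

```text
time: 10.93
tool_pos: [565.7, -13.1, 120.9]
tcp_rot: [180.0, 4.3, 21.7]
ft_force: [1.2, -1.9, 0.0]
finger_gap: 39.3
grip_force: 27.5
```

```bash
python3 look.py 94 0 0 0
```

```text
t10.93 s=93.5 err lat 0.27 up 0.03 | F along 0.4 lat -2.2 up 0.0 | T [-0.24 -0.25  0.03] grip 27.5/39.3 [565.7 -13.1 120.9] [180.    4.3  21.7]
4 [ 3.7e+00  1.3e+00 -3.0e-01  1.0e-03 -1.0e-03  3.5e-02]
8 [ 7.3e+00  3.0e+00 -6.0e-01  1.0e-03 -2.0e-03  7.8e-02]
12 [ 1.08e+01  4.80e+00 -9.00e-01  2.00e-03 -3.00e-03  1.23e-01]
16 [ 1.42e+01  6.80e+00 -1.20e+00  2.00e-03 -5.00e-03  1.68e-01]
20 [ 1.76e+01  9.00e+00 -1.40e+00  3.00e-03 -6.00e-03  2.12e-01]
24 [ 2.08e+01  1.13e+01 -1.70e+00  4.00e-03 -8.00e-03  2.57e-01]
28 [ 2.39e+01  1.37e+01 -2.00e+00  6.00e-03 -9.00e-03  3.01e-01]
```

>>> {"fn": "step_arm", "kwargs": {
  "targets": [
    [[1.9,0,-0.2,0,0,0.015],[3.9,0.8,-0.3,0,0,0.035],[5.7,1.6,-0.4,0,0,0.056],[7.5,2.5,-0.6,0,0,0.078],[9.3,3.4,-0.7,0,0,0.1],[9.3,3.4,-0.7,0,0,0.1]]
  ]
}}

```text
time: 11.43
tool_pos: [574.8, -9.5, 120.1]
tcp_rot: [-180.0, 4.3, 27.5]
ft_force: [0.0, -0.2, -0.6]
finger_gap: 39.3
grip_force: 27.5
```

```bash
python3 look.py 104 0.2 -0.45 0
```

```text
t11.43 s=103.5 err lat 0.21 up -0.07 | F along 0.0 lat -0.2 up -0.6 | T [ 0.07 -0.1  -0.03] grip 27.5/39.3 [574.8  -9.5 120.1] [-180.     4.3   27.5]
4 [ 3.5e+00  1.7e+00 -2.0e-01  2.0e-03 -5.0e-03  4.4e-02]
8 [ 6.9e+00  3.8e+00 -5.0e-01  3.0e-03 -6.0e-03  8.9e-02]
12 [ 1.02e+01  6.00e+00 -8.00e-01  4.00e-03 -7.00e-03  1.33e-01]
16 [ 1.34e+01  8.40e+00 -1.00e+00  5.00e-03 -9.00e-03  1.78e-01]
20 [ 1.64e+01  1.09e+01 -1.30e+00  7.00e-03 -1.00e-02  2.22e-01]
24 [ 1.94e+01  1.35e+01 -1.50e+00  8.00e-03 -1.20e-02  2.67e-01]
28 [ 2.22e+01  1.62e+01 -1.70e+00  1.00e-02 -1.40e-02  3.11e-01]
```

Forces gone; go on.

>>> {"fn": "step_arm", "kwargs": {
  "targets": [
    [[1.8,0.9,-0.1,0,-0.002,0.022],[3.5,1.8,-0.2,0.002,-0.005,0.044],[5.2,2.8,-0.3,0.002,-0.006,0.066],[6.9,3.8,-0.5,0.003,-0.006,0.089],[8.6,4.9,-0.6,0.003,-0.006,0.111],[10.2,6,-0.8,0.004,-0.007,0.133],[11.8,7.2,-0.9,0.004,-0.008,0.155],[11.8,7.2,-0.9,0.004,-0.008,0.155]]
  ]
}}

```text
time: 12.1
tool_pos: [586.6, -2.3, 119.2]
tcp_rot: [180.0, 3.8, 36.3]
ft_force: [0.9, 0.7, -0.2]
finger_gap: 39.3
grip_force: 27.5
```

```bash
python3 look.py 118 0 0 0
```

```text
t12.10 s=117.4 err lat 0.03 up -0.02 | F along 1.1 lat 0.0 up -0.2 | T [ 0.02 -0.02 -0.01] grip 27.5/39.3 [586.6  -2.3 119.2] [180.    3.8  36.3]
4 [ 3.1e+00  2.4e+00 -2.0e-01  2.0e-03 -1.0e-03  4.5e-02]
8 [ 6.1e+00  5.0e+00 -5.0e-01  3.0e-03 -3.0e-03  8.9e-02]
12 [ 9.00e+00  7.70e+00 -7.00e-01  5.00e-03 -5.00e-03  1.34e-01]
16 [ 1.18e+01  1.05e+01 -1.00e+00  6.00e-03 -6.00e-03  1.78e-01]
20 [ 1.45e+01  1.34e+01 -1.20e+00  8.00e-03 -8.00e-03  2.23e-01]
24 [ 1.70e+01  1.65e+01 -1.40e+00  1.00e-02 -9.00e-03  2.67e-01]
28 [ 1.93e+01  1.96e+01 -1.60e+00  1.20e-02 -1.10e-02  3.12e-01]
```

>>> {"fn": "step_arm", "kwargs": {
  "targets": [
    [[1.6,1.2,-0.1,0,0,0.022],[3.1,2.4,-0.2,0.002,-0.001,0.045],[4.6,3.7,-0.3,0.002,-0.002,0.067],[6.1,5,-0.5,0.003,-0.003,0.089],[7.6,6.3,-0.6,0.004,-0.004,0.111],[9,7.7,-0.7,0.005,-0.005,0.134],[10.4,9.1,-0.8,0.005,-0.005,0.156],[11.8,10.5,-1,0.006,-0.006,0.178],[11.8,10.5,-1,0.006,-0.006,0.178]]
  ]
}}

```text
time: 12.85
tool_pos: [598.3, 8.3, 118.2]
tcp_rot: [-180.0, 3.3, 46.5]
ft_force: [-0.2, 0.1, -0.7]
finger_gap: 39.5
grip_force: 27.4
```

```bash
python3 look.py 133 0 0 0
```

```text
t12.85 s=133.5 err lat 0.13 up -0.08 | F along -0.1 lat 0.2 up -0.7 | T [ 0.08  0.02 -0.  ] grip 27.4/39.5 [598.3   8.3 118.2] [-180.     3.3   46.5]
4 [ 2.7e+00  2.9e+00 -1.0e-01  2.0e-03 -2.0e-03  4.5e-02]
8 [ 5.2e+00  5.9e+00 -4.0e-01  4.0e-03 -3.0e-03  8.9e-02]
12 [ 7.60e+00  9.10e+00 -6.00e-01  6.00e-03 -5.00e-03  1.34e-01]
16 [ 9.90e+00  1.23e+01 -8.00e-01  8.00e-03 -7.00e-03  1.78e-01]
20 [ 1.19e+01  1.57e+01 -9.00e-01  1.10e-02 -8.00e-03  2.23e-01]
24 [ 1.39e+01  1.91e+01 -1.10e+00  1.30e-02 -1.00e-02  2.67e-01]
28 [ 1.57e+01  2.27e+01 -1.30e+00  1.60e-02 -1.10e-02  3.11e-01]
```

>>> {"fn": "step_arm", "kwargs": {
  "targets": [
    [[1.4,1.4,-0.1,0,0,0.022],[2.7,2.9,-0.1,0.002,-0.002,0.045],[4,4.4,-0.3,0.003,-0.002,0.067],[5.2,5.9,-0.4,0.004,-0.003,0.089],[6.4,7.5,-0.5,0.005,-0.004,0.111],[7.6,9.1,-0.6,0.006,-0.005,0.134],[8.8,10.7,-0.7,0.007,-0.006,0.156],[9.9,12.3,-0.8,0.008,-0.007,0.178],[9.9,12.3,-0.8,0.008,-0.007,0.178]]
  ]
}}

```text
time: 13.6
tool_pos: [608.1, 20.7, 117.3]
tcp_rot: [180.0, 2.7, 56.7]
ft_force: [-1.2, 0.7, -1.5]
finger_gap: 39.4
grip_force: 27.4
```

```bash
python3 look.py 149 0 0 0
```

```text
t13.60 s=149.5 err lat 0.07 up -0.07 | F along -0.0 lat 1.4 up -1.5 | T [0.12 0.18 0.02] grip 27.4/39.4 [608.1  20.7 117.3] [180.    2.7  56.7]
4 [ 2.1e+00  3.3e+00 -1.0e-01  2.0e-03 -1.0e-03  4.5e-02]
8 [ 4.1e+00  6.8e+00 -3.0e-01  5.0e-03 -3.0e-03  8.9e-02]
12 [ 5.90e+00  1.03e+01 -4.00e-01  8.00e-03 -4.00e-03  1.34e-01]
16 [ 7.50e+00  1.39e+01 -6.00e-01  1.00e-02 -5.00e-03  1.78e-01]
20 [ 8.90e+00  1.76e+01 -7.00e-01  1.30e-02 -6.00e-03  2.22e-01]
24 [ 1.02e+01  2.13e+01 -8.00e-01  1.60e-02 -7.00e-03  2.67e-01]
28 [ 1.14e+01  2.51e+01 -9.00e-01  2.00e-02 -8.00e-03  3.11e-01]
```

>>> {"fn": "step_arm", "kwargs": {
  "targets": [
    [[0.6,1.8,-0.4,0,0,0.022],[1.8,3.5,-0.5,0.002,-0.001,0.045],[2.8,5.2,-0.6,0.003,-0.002,0.067],[3.8,7,-0.7,0.005,-0.003,0.089],[4.7,8.7,-0.8,0.006,-0.003,0.111],[5.5,10.5,-0.9,0.008,-0.004,0.134],[6.3,12.3,-1,0.009,-0.004,0.156],[7.1,14.1,-1.1,0.01,-0.005,0.178],[7.1,14.1,-1.1,0.01,-0.005,0.178]]
  ]
}}

```text
time: 14.35
tool_pos: [615.4, 34.7, 116.4]
tcp_rot: [180.0, 2.0, 66.9]
ft_force: [-0.6, -0.6, -1.2]
finger_gap: 39.0
grip_force: 27.5
```

```bash
python3 look.py 165 -0.35 0.2 -0.4
```

```text
t14.35 s=165.4 err lat -0.13 up 0.02 | F along -0.8 lat 0.3 up -1.2 | T [0.05 0.01 0.  ] grip 27.5/39.0 [615.4  34.7 116.4] [180.    2.   66.9]
4 [ 1.3e+00  3.7e+00 -2.0e-01  3.0e-03 -1.0e-03  4.4e-02]
8 [ 2.6e+00  7.5e+00 -3.0e-01  6.0e-03 -2.0e-03  8.8e-02]
12 [ 3.80e+00  1.12e+01 -4.00e-01  1.00e-02 -3.00e-03  1.33e-01]
16 [ 4.70e+00  1.51e+01 -5.00e-01  1.30e-02 -4.00e-03  1.77e-01]
20 [ 5.50e+00  1.89e+01 -6.00e-01  1.60e-02 -4.00e-03  2.21e-01]
24 [ 6.20e+00  2.29e+01 -6.00e-01  1.90e-02 -5.00e-03  2.66e-01]
28 [ 6.60e+00  2.68e+01 -7.00e-01  2.30e-02 -5.00e-03  3.10e-01]
```

>>> {"fn": "step_arm", "kwargs": {
  "targets": [
    [[0.6,1.9,-0.3,0,0,0.022],[1.2,3.7,-0.5,0.003,-0.001,0.044],[1.9,5.6,-0.6,0.004,-0.001,0.066],[2.5,7.5,-0.7,0.006,-0.002,0.088],[3.1,9.4,-0.8,0.008,-0.002,0.11],[3.7,11.3,-0.8,0.01,-0.003,0.133],[4.2,13.2,-0.9,0.011,-0.003,0.155],[4.6,15.1,-0.9,0.013,-0.004,0.177],[4.6,15.1,-0.9,0.013,-0.004,0.177]]
  ]
}}

```text
time: 15.1
tool_pos: [619.8, 49.8, 115.4]
tcp_rot: [180.0, 1.3, 77.1]
ft_force: [0.3, 1.3, -0.8]
finger_gap: 39.1
grip_force: 27.5
```

```bash
python3 look.py 181 0 0 -0.4
```

```text
t15.10 s=181.4 err lat 0.26 up -0.08 | F along 1.3 lat -0.0 up -0.8 | T [ 0.05 -0.03  0.01] grip 27.5/39.1 [619.8  49.8 115.4] [180.    1.3  77.1]
4 [ 1.1e+00  3.8e+00 -0.0e+00  3.0e-03 -1.0e-03  4.4e-02]
8 [ 1.7e+00  7.7e+00 -1.0e-01  6.0e-03 -1.0e-03  8.8e-02]
12 [ 2.10e+00  1.16e+01 -1.00e-01  1.00e-02 -1.00e-03  1.33e-01]
16 [ 2.40e+00  1.56e+01 -2.00e-01  1.30e-02 -2.00e-03  1.73e-01]
20 [ 2.60e+00  1.96e+01 -2.00e-01  1.50e-02 -2.00e-03  2.07e-01]
24 [ 2.70e+00  2.35e+01 -2.00e-01  1.80e-02 -2.00e-03  2.36e-01]
28 [ 2.60e+00  2.75e+01 -2.00e-01  2.00e-02 -2.00e-03  2.58e-01]
```

>>> {"fn": "step_arm", "kwargs": {
  "targets": [
    [[0.4,1.9,-0.2,0,0,0.022],[0.8,3.8,-0.3,0.003,-0.001,0.044],[1.2,5.7,-0.3,0.004,-0.001,0.066],[1.5,7.7,-0.4,0.006,-0.001,0.088],[1.7,9.6,-0.4,0.008,-0.001,0.11],[1.9,11.6,-0.4,0.01,-0.001,0.131],[1.9,11.6,-0.4,0.01,-0.001,0.131]]
  ]
}}

```text
time: 15.68
tool_pos: [621.7, 61.4, 115.0]
tcp_rot: [-180.0, 0.7, 84.6]
ft_force: [-0.1, -0.8, -0.7]
finger_gap: 39.2
grip_force: 27.5
```

```bash
python3 look.py 193 0 0 -0.2
```

```text
t15.68 s=193.4 err lat 0.29 up -0.07 | F along -0.8 lat -0.0 up -0.7 | T [0.02 0.   0.03] grip 27.5/39.2 [621.7  61.4 115. ] [-180.     0.7   84.6]
4 [ 6.0e-01  3.9e+00  0.0e+00  3.0e-03 -1.0e-03  4.2e-02]
8 [ 8.0e-01  7.9e+00 -0.0e+00  5.0e-03 -1.0e-03  7.6e-02]
12 [ 8.00e-01  1.19e+01 -0.00e+00  8.00e-03 -1.00e-03  1.05e-01]
16 [ 7.00e-01  1.58e+01 -1.00e-01  9.00e-03 -1.00e-03  1.27e-01]
20 [ 6.00e-01  1.98e+01 -1.00e-01  1.10e-02 -1.00e-03  1.44e-01]
24 [ 4.00e-01  2.38e+01 -1.00e-01  1.20e-02 -1.00e-03  1.55e-01]
28 [ 2.00e-01  2.78e+01 -1.00e-01  1.20e-02 -1.00e-03  1.60e-01]
```

>>> {"fn": "step_arm", "kwargs": {
  "targets": [
    [[0.2,2,-0.1,0,0,0.02],[0.4,3.9,-0.1,0.003,0,0.041],[0.5,5.9,-0.1,0.004,0,0.06],[0.5,7.9,-0.1,0.005,0,0.076],[0.5,9.9,-0.1,0.006,0,0.09],[0.5,11.9,-0.1,0.008,0,0.104],[0.5,11.9,-0.1,0.008,0,0.104]]
  ]
}}

```text
time: 16.27
tool_pos: [622.1, 73.3, 114.9]
tcp_rot: [-179.9, 0.2, 90.5]
ft_force: [-0.9, 0.3, -0.8]
finger_gap: 39.3
grip_force: 27.5
```

```bash
python3 look.py 205 0 0 0
```

```text
t16.27 s=205.4 err lat 0.35 up -0.07 | F along 0.3 lat 0.9 up -0.8 | T [ 0.02 -0.    0.02] grip 27.5/39.3 [622.1  73.3 114.9] [-179.9    0.2   90.5]
4 [ 3.0e-01  4.0e+00  1.0e-01  2.0e-03 -1.0e-03  2.4e-02]
8 [ 1.0e-01  8.0e+00  0.0e+00  3.0e-03 -1.0e-03  4.1e-02]
12 [-1.0e-01  1.2e+01  0.0e+00  4.0e-03 -1.0e-03  5.2e-02]
16 [-3.00e-01  1.59e+01  0.00e+00  4.00e-03 -1.00e-03  5.70e-02]
20 [-5.00e-01  1.99e+01  0.00e+00  4.00e-03 -1.00e-03  5.70e-02]
24 [-8.00e-01  2.39e+01  0.00e+00  4.00e-03 -1.00e-03  5.70e-02]
28 [-1.10e+00  2.79e+01  0.00e+00  4.00e-03 -1.00e-03  5.70e-02]
```

>>> {"fn": "step_arm", "kwargs": {
  "targets": [
    [[-0.2,2,-0.1,0,0,0.012],[-0.2,4,-0.1,0.002,0,0.024],[-0.4,6,-0.1,0.003,0,0.033],[-0.4,8,-0.1,0.003,0,0.041],[-0.5,10,-0.1,0.004,0,0.047],[-0.6,12,-0.1,0.004,0,0.052],[-0.7,14,-0.1,0.004,0,0.055],[-0.8,16,-0.1,0.004,0,0.057],[-0.8,16,-0.1,0.004,0,0.057]]
  ]
}}

```text
time: 17.02
tool_pos: [621.3, 89.4, 114.8]
tcp_rot: [-179.9, 0.0, 93.7]
ft_force: [-0.0, -0.5, -1.1]
finger_gap: 39.3
grip_force: 27.5
```

```bash
python3 look.py 221 -0.5 0 0
```

```text
t17.02 s=221.5 err lat 0.07 up -0.17 | F along -0.5 lat 0.0 up -1.1 | T [ 0.06  0.   -0.01] grip 27.5/39.3 [621.3  89.4 114.8] [-179.9    0.    93.7]
4 [-2.e-01  4.e+00  2.e-01  0.e+00 -1.e-03  1.e-03]
8 [-5.e-01  8.e+00  2.e-01  0.e+00 -1.e-03  1.e-03]
12 [-7.0e-01  1.2e+01  2.0e-01  0.0e+00 -1.0e-03  1.0e-03]
16 [-1.0e+00  1.6e+01  2.0e-01  0.0e+00 -1.0e-03  1.0e-03]
20 [-1.2e+00  2.0e+01  2.0e-01  0.0e+00 -1.0e-03  1.0e-03]
24 [-1.5e+00  2.4e+01  2.0e-01  0.0e+00 -1.0e-03  1.0e-03]
28 [-1.80e+00  2.79e+01  2.00e-01  0.00e+00 -1.00e-03  1.00e-03]
```

>>> {"fn": "step_arm", "kwargs": {
  "targets": [
    [[-0.2,3,0,0,0,0],[-0.4,6,-0.1,0,0,0],[-0.6,9,-0.1,0,0,0],[-0.8,12,-0.1,0,0,0],[-1,15,-0.1,0,0,0],[-1.2,18,-0.1,0,0,0],[-1.3,20,-0.1,0,0,0],[-1.3,20,-0.1,0,0,0],[-1.3,20,-0.1,0,0,0]]
  ]
}}

```text
time: 17.77
tool_pos: [620.1, 109.1, 114.7]
tcp_rot: [-180.0, 0.0, 93.7]
ft_force: [-0.5, -0.1, -0.3]
finger_gap: 39.6
grip_force: 27.5
```

```bash
python3 look.py 241 0 0 0
python3 - <<'E'
from bench import vision
import cv2
cv2.imwrite("pics/w9.png",cv2.resize(vision.snapshot("wrist")["img"][40:300,120:400],(646,600),interpolation=cv2.INTER_CUBIC))
E
```

```text
t17.77 s=241.2 err lat 0.02 up -0.23 | F along -0.0 lat 0.5 up -0.3 | T [ 0.   -0.02  0.03] grip 27.5/39.6 [620.1 109.1 114.7] [-180.     0.    93.7]
4 [-2.e-01  4.e+00  2.e-01  1.e-03 -1.e-03  1.e-03]
8 [-5.e-01  8.e+00  2.e-01  1.e-03 -1.e-03  1.e-03]
12 [-8.0e-01  1.2e+01  2.0e-01  1.0e-03 -1.0e-03  1.0e-03]
16 [-1.0e+00  1.6e+01  2.0e-01  1.0e-03 -1.0e-03  1.0e-03]
20 [-1.3e+00  2.0e+01  2.0e-01  1.0e-03 -1.0e-03  1.0e-03]
24 [-1.60e+00  2.39e+01  2.00e-01  1.00e-03 -1.00e-03  1.00e-03]
28 [-1.80e+00  2.79e+01  2.00e-01  1.00e-03 -1.00e-03  1.00e-03]
```

View pics/w9.png

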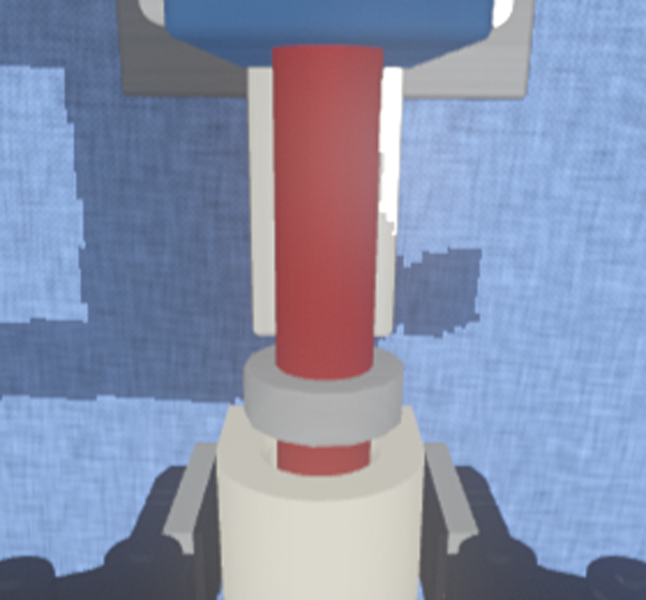

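The collar (lower edge ~row 445) is still short of the bush mouth (~row 470): a gap of roughly 8 mm, as the model says.

>>> {"fn": "step_arm", "kwargs": {
  "targets": [
    [[-0.1,2,0,0,0,0],[-0.2,4,0,0,0,0],[-0.4,6,0,0,0,0],[-0.4,6,0,0,0,0]]
  ]
}}

```text
time: 18.15
tool_pos: [619.6, 115.3, 114.7]
tcp_rot: [-180.0, 0.0, 93.7]
ft_force: [0.2, -0.8, -1.3]
finger_gap: 39.4
grip_force: 27.5
```

>>> {"fn": "step_arm", "kwargs": {
  "targets": [
    [[0,0.5,0,0,0,0],[0,1,0,0,0,0],[0,1,0,0,0,0]]
  ]
}}

```text
time: 18.4
tool_pos: [619.7, 116.0, 114.8]
tcp_rot: [-180.0, 0.0, 93.7]
ft_force: [0.1, 0.3, -1.2]
finger_gap: 39.1
grip_force: 27.5
```

>>> {"fn": "step_arm", "kwargs": {
  "targets": [
    [[0,0.5,0,0,0,0],[0,1,0,0,0,0],[0,1,0,0,0,0]]
  ]
}}

```text
time: 18.65
tool_pos: [619.7, 116.5, 114.7]
tcp_rot: [-179.9, 0.1, 93.7]
ft_force: [-0.5, -2.5, -0.4]
finger_gap: 39.3
grip_force: 27.5
```

>>> {"fn": "step_arm", "kwargs": {
  "targets": [
    [[0,0.4,0,0,0,0],[0,0.4,0,0,0,0]]
  ]
}}

```text
time: 18.82
tool_pos: [619.7, 116.5, 114.7]
tcp_rot: [-179.9, 0.1, 93.7]
ft_force: [-1.0, -5.0, -0.4]
finger_gap: 39.7
grip_force: 27.5
```

```bash
python3 look.py 248 0 0 0
python3 - <<'E'
from bench import vision
import cv2
cv2.imwrite("pics/w10.png",cv2.resize(vision.snapshot("wrist")["img"][150:280,190:330],(646,600),interpolation=cv2.INTER_CUBIC))
E
```

```text
t18.82 s=248.7 err lat -0.09 up -0.26 | F along -4.9 lat 1.3 up -0.4 | T [-0.75  0.09 -0.  ] grip 27.5/39.7 [619.7 116.5 114.7] [-1.799e+02  1.000e-01  9.370e+01]
4 [-4.e-01  4.e+00  3.e-01  2.e-03 -1.e-03  2.e-03]
8 [-6.e-01  8.e+00  3.e-01  2.e-03 -1.e-03  2.e-03]
12 [-9.0e-01  1.2e+01  3.0e-01  2.0e-03 -1.0e-03  2.0e-03]
16 [-1.1e+00  1.6e+01  3.0e-01  2.0e-03 -1.0e-03  2.0e-03]
20 [-1.40e+00  1.99e+01  3.00e-01  2.00e-03 -1.00e-03  2.00e-03]
24 [-1.70e+00  2.39e+01  3.00e-01  2.00e-03 -1.00e-03  2.00e-03]
28 [-1.90e+00  2.79e+01  3.00e-01  2.00e-03 -1.00e-03  2.00e-03]
```

View pics/w10.png

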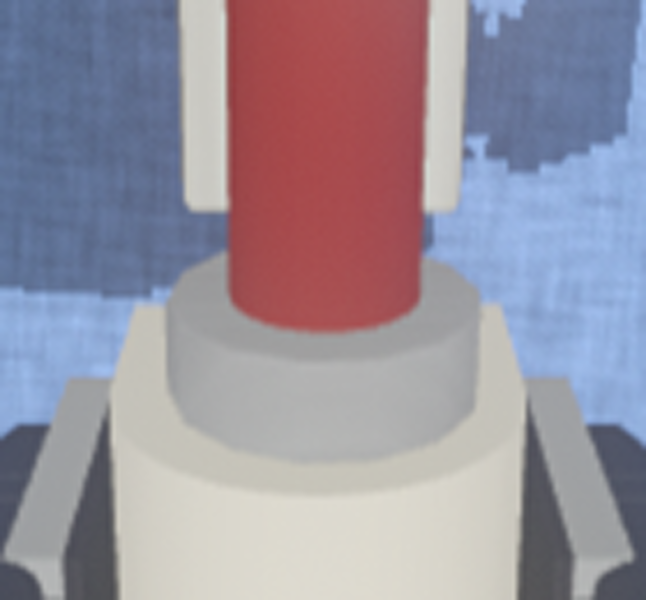

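Collar sits tight against the bush face (no red between them). Ease off and let go.

>>> {"fn": "step_arm", "kwargs": {
  "targets": [
    [[0,-0.4,-0.3,0,0,0],[0,-0.4,-0.3,0,0,0],[0,-0.4,-0.3,0,0,0]]
  ]
}}

```text
time: 19.12
tool_pos: [619.8, 116.5, 114.4]
tcp_rot: [-180.0, 0.0, 93.7]
ft_force: [0.0, -5.6, -0.7]
finger_gap: 39.1
grip_force: 27.5
```

>>> {"fn": "step_arm", "kwargs": {
  "targets": [
    [[0,0,0,0,0,0],[0,0,0,0,0,0],[0,0,0,0,0,0],[0,0,0,0,0,0],[0,0,0,0,0,0],[0,0,0,0,0,0],[0,0,0,0,0,0]]
  ],
  "fingers": -0.4
}}

```text
time: 19.7
tool_pos: [619.6, 117.0, 114.4]
tcp_rot: [-179.9, 0.0, 93.7]
ft_force: [-0.1, 0.3, -0.7]
finger_gap: 59.8
grip_force: 0.0
```

>>> {"fn": "step_arm", "kwargs": {
  "targets": [
    [[0,0,5,0,0,0],[0,0,15,0,0,0],[0,0,30,0,0,0],[0,0,50,0,0,0],[0,0,80,0,0,0],[0,0,100,0,0,0],[0,0,100,0,0,0],[0,0,100,0,0,0]]
  ]
}}

```text
time: 20.37
tool_pos: [621.1, 117.1, 217.7]
tcp_rot: [179.8, 0.0, 93.7]
ft_force: [-0.6, 0.3, -1.3]
finger_gap: 59.7
grip_force: 0.0
```

Run:
```python
from bench import vision,r
import cv2
import numpy as np
a=vision.snapshot("wrist")["img"];b=vision.snapshot("side")["img"]
cv2.imwrite("pics/w11.png",np.hstack([cv2.resize(a[100:280,180:340],(500,562),interpolation=cv2.INTER_CUBIC),cv2.resize(b[180:270,100:190],(300,562))]))
S=r.sense();print(S["tool_pos"],S["time"],S["finger_gap"])
```

```text
[619.38398562 116.90169834 214.17130246] 20.4667 59.77015589546463
```

View pics/w11.png

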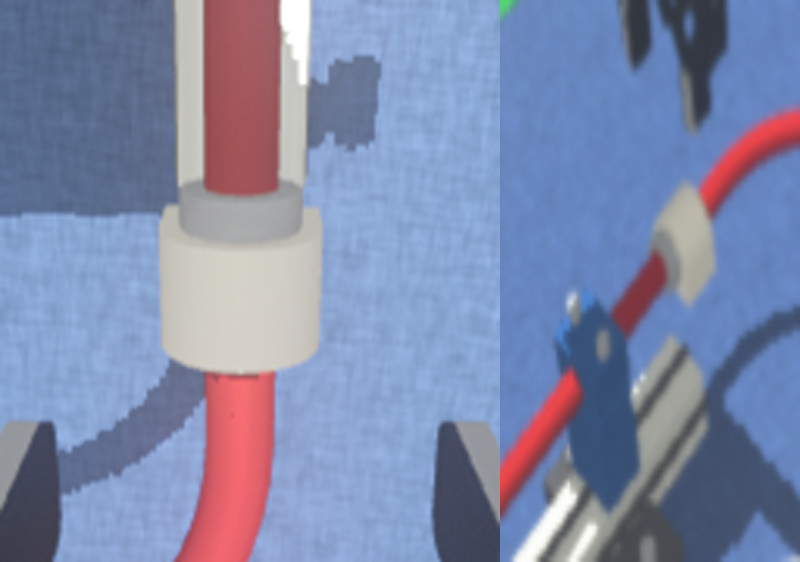

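The bush sits flush on the collar, upright, and the robot is clear of everything. Handing in.

```bash
python3 -c "
from bench import r
print(r.hand_in())"
```

```text
the job is handed in; nothing more can be done
None
```

The bush is on the bar, flush against the collar with its flat side down, released with the gripper clear, and I handed the job in at about 20 s of the 72 s allowed; no verdict came back.

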